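# Slide the drip tray back into the coffee machine

## Task

The emptied drip tray stands on the worktop in front of the coffee machine. Push it with the fingertips, without picking it up, along the worktop and in between the machine's two feet until it is fully home against the back, without ramming the machine. Leave the jug, mug and sugar jar where they stand, and take the hand away at the end.

Things in the scene. Friction and masses are not known exactly. Their poses are not given: they have to be found in the camera images.
- machine: Compact steel coffee machine, fixed, 159 wide, 349 deep, 297 high. Origin: on the worktop midway between the front tips of its two black feet; x points level into the machine (the way the tray goes in), z up. Feet: walls 42 high, 22 wide, from x = 0 to 145 mm, tips half-round (radius 11); the straight gap between them is 115 wide (y = -57.5 to 57.5).
- bay_back (a point): Point on the machine's back wall, at worktop height in the middle of the gap, x = 145 mm in the machine's frame: the tray's rear end stops here. Above the gap the brew head begins at x = 55 mm (underside 185 high, spout down to 150). A thin steam pipe hangs outside the foot on the -y side at x = 95 to 150 mm, down to 96 high.
- drip_tray: Loose drip tray, black with steel grille, 165 long (x) by 110 wide (y) by 42 high, 0.3 to 0.55 kg. Origin: centre of its underside; x points to its rear end, which enters first and has corners rounded to 10 mm. Starts 30 to 80 mm short of the feet, up to 25 mm to one side, turned up to 15 degrees. Home: origin 62.5 mm inside the gap; 2.5 mm free on each side.
- tray_front (a point): Middle of the tray's flat steel front panel, half-way up (21 mm), 82.5 mm from the tray's origin on its -x side. When the tray is home the panel stands 20 mm out from the tips of the feet, so the fingers need not enter the gap.
- milk_jug: Loose steel milk jug, 76 across, 95 high, handle reaching 64 from its axis; origin at the centre of its underside. Not to be disturbed.
- mug: Loose white mug, 68 across plus a handle, 70 high; origin at the centre of its underside. Not to be disturbed.
- sugar_jar: Loose glass sugar jar with a wooden cap, 72 across, 95 high; origin at the centre of its underside. Not to be disturbed.
Not all that is in view belongs to the job. Of the things shaped like the drip_tray, the black one is meant.

How it is judged:
By the outcome, as a careful person would: the job done as asked, in the order asked, and still so for the second after the job is handed in, with the robot touching nothing.
It also fails if it takes over 72 s, if anything falls off the work surface, if the arm or the gripper's body presses on something with over 40 N, if the wrist force passes 120 N, or if a joint passes its speed limit or range.

## Robot

A 6-joint arm with a two-finger parallel gripper is mounted at the origin on the work surface. World frame = base frame: x ahead of the robot, y to its left, z up, the work surface at z = 0. Lengths are in mm, angles in rad, forces in N, time in s.
With the tool pointing down it reaches from about 275 to 750 mm from the base axis. Payload 10.2 kg.
Tool frame: the origin (TCP) lies midway between the tips of the shut fingers; the grasp point (between the pads) lies 19 mm behind it; z points along the fingers, y is the direction in which the jaws open and shut (so a half turn about z gives the same grasp; the last joint's range is limited). The gripper opens to 85 mm and grips with 20 to 120 N. Pads are 22 mm wide; open, the fingers measure 114 mm over their backs; the gripper's body (76 mm by 85 mm) begins 54 mm behind the grasp point. The pads swing forward as they close: fully open they stand 13 mm farther back than shut.
Start: joints at [-1.441, 0.313, 1.498, -0, 1.331, -0.223], TCP at [181.389, -492.676, 231.294] pointing down, gripper open.
Joint ranges: [-2.94, 2.94], [-0.97, 2.17], [0.19, 2.56], [-1.23, 4.37], [0.02, 3.11], [-2.88, 2.88]. Speed limits (rad/s): [2.39, 2.39, 3.01, 3.14, 3.14, 3.14].

## Interface

Orientations are given as a unit quaternion [w, x, y, z].
In Python, from rig import ctrl, capture, calibration, order gives the robot as it stands.
- The arm moves only by the tool jog_arm, never from a script. Its argument "rows" is a list that holds one entry, the list of rows, each a list of 6 numbers: the shift along the tool's x, y, z as a fraction of full scale, then the turn, a rotation vector about the tool's x, y, z as a fraction of full scale. In form: [[[x, y, z, ax, ay, az], ...]]. A call has 1 to 8 rows; each row is the pose to reach, as a shift and turn from the pose commanded when the call began, along the tool's axes at that moment; what a row does not reach only later rows make up. Full scale, the value 1, is 0.15 m for a shift and pi/2 rad for a turn. A row lasts 1/12 s, in which the tool goes at most 41.7 mm and 7.16 degrees, less where a joint would pass 70% of its speed; a pose out of reach is approached as far as the arm can. A call with a number of a shift or a turn outside -1 to 1 is refused whole. A call with a gripper value outside its range is refused whole. "jaw" is the gripper command: -1 is fully open, 1 is shut, values between are in proportion, set as the call begins (left out, the last holds). The fingers move at their own pace and stop on an object; "grip_force" is the grip in N (left out, the last holds). Time passes only in rows, so rows that repeat a pose let the fingers close. It gives the time, the measured TCP pose, the force and the opening at its end, in the units of the state.
- ctrl.sense(): the state, without advancing time (a new reading comes with each control period).
- capture(name): name is "scene" or "side" or "wrist"; returns the picture (420x560x3 uint8, red, green, blue); there is no depth.
- calibration(name): a dict with "fov_y" (degrees; the focal length in pixels is half the picture's height over the tangent of half this angle, whatever the lens; pixels are square), "cx", "cy" (the principal point, pixels), "view" (4x4, takes a point from world to camera coordinates); the wrist camera has in their place "mount" (4x4, takes a point from camera to tool coordinates, whose origin is the TCP and whose axes are the flange's). Camera axes: x right, y down, z forward; pixel columns grow to the right and rows downward; lengths in mm; the calibration is good to about 2 mm. A picture is of the moment at which its call begins: read the wrist's pose just before it. calibration takes no time and is no camera call.
- order.finish_job(): hands the job in, once; it reports no verdict.
The state is a dict: "time_s": time; "joints": joint angles; "dq": joint speeds; "tau": joint torques, N m; "eef_pos": TCP position; "ee_rot": TCP orientation; "force": force on the tool from outside, world axes, zero at the start; "wrist_torque": the same for the moment, N m; "grip_width": opening from 0.0 (shut) to 1.0 (fully open).
Only numpy, scipy, OpenCV 4.12 (cv2) and the standard library are available. Lean on these libraries where they do the work, as an engineer would, in place of code of your own. Each camera call takes 0.05 s, during which the arm holds its last target.

## Working session

There is one attempt and no reset: what is moved stays moved. The work goes in short steps, Python scripts to look and compute and a tool call to move; the robot and the scene stay as the last step left them, time stands still between calls to the robot, and variables do not carry over. Pictures are saved under pics/ and viewed, and the job is handed in when it is done.

Besides the shell and the picture viewer there is one more tool, called after "Call:" as name(argument=value, ...) on one line, values as JSON. jog_arm: Moves the arm, as the interface text tells. Shift numbers are shares of 0.15 m and turn numbers shares of pi/2 rad, none past 1 either way. Its arguments: {"type":"object","properties":{"rows":{"type":"array","items":{"type":"array","items":{"type":"array","items":{"type":"number"}}}},"jaw":{"type":"number"},"grip_force":{"type":"number"}},"required":["rows"]}

```bash
mkdir -p pics; ls
python3 - <<'E'
from rig import ctrl,capture,calibration
import cv2
s=ctrl.sense();print(s)
for n in("scene","side","wrist"):
    c=calibration(n);print(n,c)
    cv2.imwrite(f"pics/{n}0.png",capture(n)[:,:,::-1])
E
```

```text
pics
{'time_s': 0.0, 'joints': array([-1.44142262e+00,  3.13462160e-01,  1.49844532e+00, -9.55406232e-06,
        1.33099214e+00, -2.23418929e-01]), 'dq': array([-7.13158309e-04, -8.34603678e-04,  2.04400278e-03,  1.13110850e-04,
       -5.10205529e-04,  5.90705715e-05]), 'tau': array([-2.39825873e-03, -4.12278879e+01, -2.59746820e+01, -3.24565435e-04,
        4.09317494e-03, -8.48605794e-06]), 'eef_pos': array([ 181.34069465, -492.41181254,  230.72575168]), 'ee_rot': array([-6.52981413e-04,  9.84482059e-01,  1.75484042e-01,  2.60828158e-05]), 'force': array([ 0.23227612, -0.05055541, -0.14582202]), 'wrist_torque': array([-0.02027137,  0.01963179, -0.00117501]), 'grip_width': 1.0030031286392664}
scene {'fov_y': 55.62247948239414, 'cx': 278.97055429040097, 'cy': 205.66969308800608, 'view': array([[-4.08013240e-01,  9.12805247e-01,  1.76571933e-02,
         2.23557412e+02],
       [ 6.18473653e-01,  2.90573584e-01, -7.30107754e-01,
        -2.96035817e+02],
       [-6.71576903e-01, -2.86973121e-01, -6.83103866e-01,
         1.24860285e+03],
       [ 0.00000000e+00,  0.00000000e+00,  0.
[... 211 characters left out ...]
2e+02],
       [ 6.63235414e-01,  3.30924719e-01, -6.71273130e-01,
        -3.11905693e+02],
       [-6.10140497e-01, -2.80341732e-01, -7.41037845e-01,
         1.48526939e+03],
       [ 0.00000000e+00,  0.00000000e+00,  0.00000000e+00,
         1.00000000e+00]])}
wrist {'fov_y': 60.10496971953576, 'cx': 279.935109052053, 'cy': 208.51200768808346, 'mount': array([[ 1.01857932e-03, -9.49170965e-01, -3.14759338e-01,
         8.06947968e+01],
       [ 9.99999121e-01,  6.99809775e-04,  1.12574678e-03,
        -1.10791042e-01],
       [-8.48254492e-04, -3.14760208e-01,  9.49170844e-01,
        -1.42910970e+02],
       [ 0.00000000e+00,  0.00000000e+00,  0.00000000e+00,
         1.00000000e+00]])}
```

View pics/scene0.png

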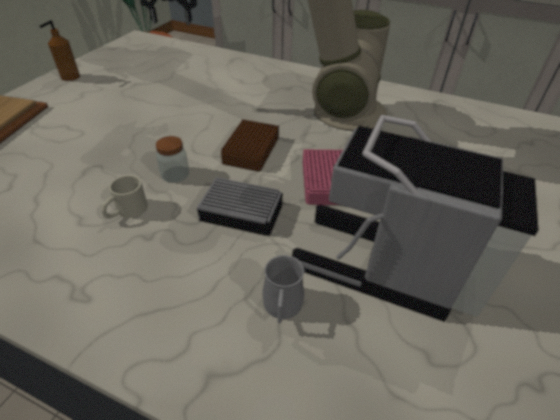

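View pics/side0.png

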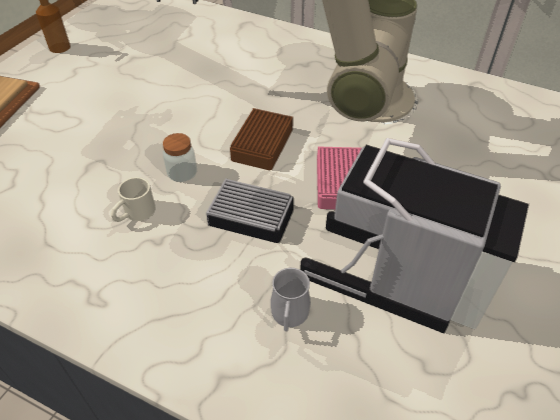

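View pics/wrist0.png

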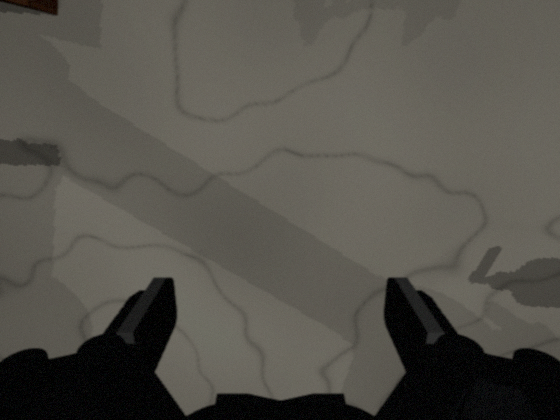

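In the scene view the tray-shaped things are brown at (250,145), pink at (320,177) and black with a steel grille at (240,207). The black one matches the description. Next I'll enlarge it to confirm and measure.

```bash
cat > h.py <<'E'
import numpy as np,cv2
from rig import ctrl,capture,calibration
def K(n):
    c=calibration(n);f=210/np.tan(np.radians(c['fov_y'])/2);return c,f
def cast(n,uv,z):
    c,f=K(n);V=np.array(c['view']);R=V[:3,:3];t=V[:3,3];o=-R.T@t
    uv=np.atleast_2d(uv);d=np.c_[(uv[:,0]-c['cx'])/f,(uv[:,1]-c['cy'])/f,np.ones(len(uv))]@R
    return o+d*((z-o[2])/d[:,2])[:,None]
def proj(n,P):
    c,f=K(n);V=np.array(c['view']);p=np.atleast_2d(P)@V[:3,:3].T+V[:3,3]
    return p[:,:2]/p[:,2:]*f+[c['cx'],c['cy']]
E
python3 - <<'E'
import cv2
a=cv2.imread('pics/side0.png')
cv2.imwrite('pics/s_tray.png',cv2.resize(a[165:255,190:310],None,fx=6,fy=6,interpolation=cv2.INTER_CUBIC))
c=a[200:340,290:470]
cv2.imwrite('pics/s_mach.png',cv2.convertScaleAbs(cv2.resize(c,None,fx=4,fy=4,interpolation=cv2.INTER_CUBIC),alpha=1.5,beta=20))
a=cv2.imread('pics/scene0.png')
cv2.imwrite('pics/c_tray.png',cv2.convertScaleAbs(cv2.resize(a[165:255,180:300],None,fx=6,fy=6,interpolation=cv2.INTER_CUBIC),alpha=1.5,beta=20))
E
```

```text
(no output)
```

View pics/s_tray.png

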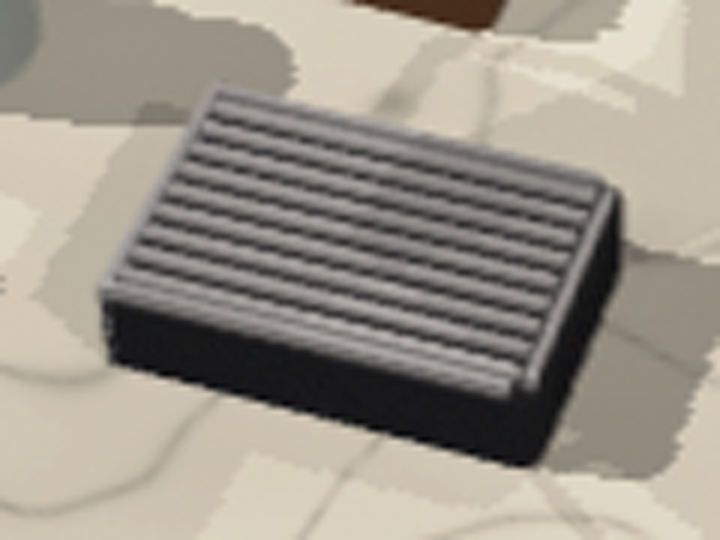

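View pics/s_mach.png

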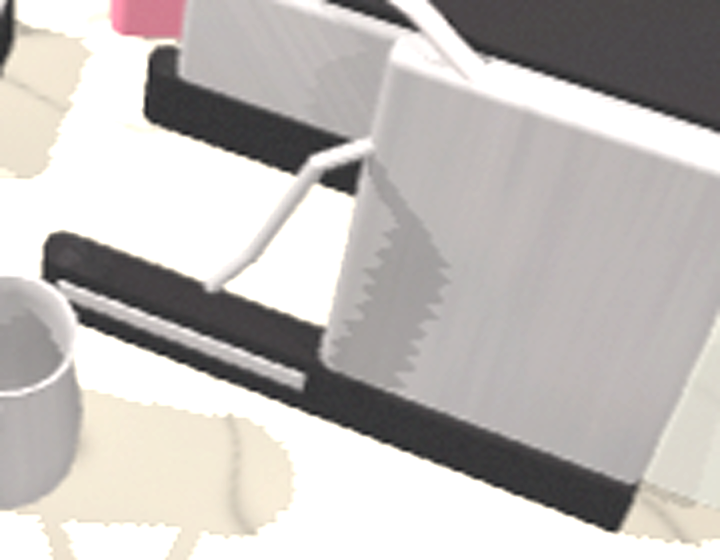

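View pics/c_tray.png

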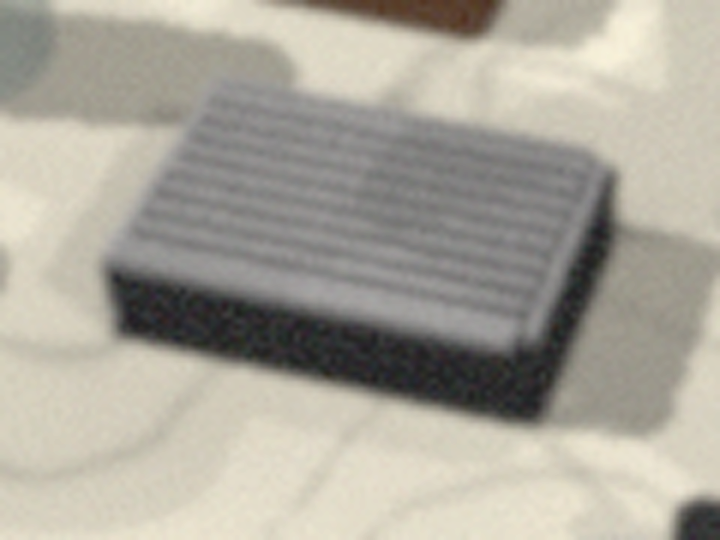

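Run:
```python
from h import *
np.set_printoptions(precision=1,suppress=True)
S=lambda p:np.array(p)/6.+[190,165]
C=lambda p:np.array(p)/6.+[180,165]
a=cast('side',S([(213,86),(103,290),(520,395),(615,180)]),42);print('side tray',a,a.mean(0))
b=cast('scene',C([(213,80),(107,262),(520,352),(610,162)]),42);print('scene',b,b.mean(0))
print('bot',cast('side',S([(110,362),(535,467)]),0),cast('scene',C([(120,332),(545,418)]),0))
for q in(a,b):
    d=(q[2]+q[3]-q[0]-q[1]); print(np.degrees(np.arctan2(d[1],d[0])), [np.linalg.norm(q[i]-q[i-1]) for i in range(4)])
M=lambda p:np.array(p)/4.+[290,200]
for nm,p,z in(('-y foot inner top',[(80,233),(325,325)],42),('outer bottom',[(85,315),(612,530)],0),('+y inner bot',[(160,122),(350,193)],0),('+y inner top',[(190,88),(365,147)],42)):
    q=cast('side',M(p),z);d=q[1]-q[0];n=np.array([-d[1],d[0]])/np.hypot(*d[:2]);print(nm,q,np.degrees(np.arctan2(d[1],d[0])),n@q[0,:2])
for n,o in(('side',[(177,160),(136,200),(291,310)]),('scene',[(171,165),(128,205),(284,302)])):print(cast(n,o,30))
```

```text
side tray [[ 505.5 -178.1   42. ]
 [ 611.6 -161.1   42. ]
 [ 589.    -7.3   42. ]
 [ 481.9  -21.9   42. ]] [547.  -92.1  42. ]
scene [[ 509.7 -180.2   42. ]
 [ 614.6 -161.6   42. ]
 [ 592.6   -8.7   42. ]
 [ 488.2  -20.9   42. ]] [551.3 -92.9  42. ]
bot [[ 610.5 -163.7    0. ]
 [ 585.2   -3.3    0. ]] [[ 609.2 -165.4    0. ]
 [ 581.8   -4.1    0. ]]
98.47696467885294 [np.float64(158.02368996594038), np.float64(107.41379995330863), np.float64(155.49750993886073), np.float64(108.03441078034385)]
97.93051163822729 [np.float64(160.79334397942705), np.float64(106.46610613227482), np.float64(154.42408502983355), np.float64(105.13109840764899)]
-y foot inner top [[622.6  83.5  42. ]
 [620.4 211.3  42. ]] 90.99773201173886 -623.9970788999468
outer bottom [[639.   95.7   0. ]
 [640.1 366.5   0. ]] 89.76224143912144 -638.5571222760677
+y inner bot [[505.3  80.7   0. ]
 [505.5 190.    0. ]] 89.88124290073597 -505.12969125635277
+y inner top [[510.4  96.6  42. ]
 [507.2 192.5  42. ]] 91.85552380592533 -513.2179508749518
[[ 490.6 -320.1   30. ]
 [ 639.1 -328.    30. ]
 [ 739.    97.6   30. ]]
[[ 499.4 -314.3   30. ]
 [ 659.4 -314.5   30. ]
 [ 743.2   96.4   30. ]]
```

```bash
cat >> h.py <<'E'
from scipy.spatial.transform import Rotation as Rn
def Rt(yaw,tilt=0):
    # tool x heading 'yaw' deg (world), z down; tilt>0: hand leans back so fingers point ahead (toward tool x)
    return Rn.from_euler('z',yaw,degrees=True)*Rn.from_quat([1,0,0,0])*Rn.from_euler('y',tilt,degrees=True)
def cur():
    s=ctrl.sense();q=s['ee_rot'];return np.array(s['eef_pos']),Rn.from_quat([q[1],q[2],q[3],q[0]]),s
def delta(p,R):
    p0,R0,s=cur()
    return R0.inv().apply(np.array(p)-p0)/150,(R0.inv()*R).as_rotvec()/(np.pi/2)
E
python3 - <<'E'
from h import *
np.set_printoptions(precision=4,suppress=True)
print(Rt(90,20).as_matrix())
p0,R0,s=cur()
for p,y in(((560,-30,240),90),((307,-338,235),43),((434,-184,238),67)):print(delta(p,Rt(y)))
E
```

```text
[[ 0.      1.      0.    ]
 [ 0.9397 -0.      0.342 ]
 [ 0.342   0.     -0.9397]]
(array([ 3.4341, -2.0213, -0.0582]), array([-0.0004, -0.0005, -0.7754]))
(array([ 1.1418, -0.6772, -0.0266]), array([-0.0005, -0.0003, -0.2532]))
(array([ 2.2911, -1.3481, -0.0457]), array([-0.0005, -0.0004, -0.5199]))
```

Call:
jog_arm(rows=[[[0.43,-0.25,-0.02,0,0,0],[0.98,-0.58,-0.02,0,0,0],[0.98,-0.58,-0.02,0,0,0],[0.98,-0.58,-0.02,0,0,0],[0.98,-0.58,-0.02,0,0,0]]])

```text
time_s: 0.57
eef_pos: [292.0, -355.9, 234.5]
ee_rot: [-0.001, 0.984, 0.178, 0.001]
force: [-1.5, -1.0, 0.3]
grip_width: 1.0
```

Call:
jog_arm(rows=[[[0.98,-0.58,-0.02,0,0,0],[0.98,-0.58,-0.02,0,0,0],[0.98,-0.58,-0.02,0,0,0],[0.98,-0.58,-0.02,0,0,0],[0.98,-0.58,-0.02,0,0,0]]])

```text
time_s: 0.98
eef_pos: [399.7, -223.5, 237.4]
ee_rot: [-0.0, 0.984, 0.178, 0.001]
force: [0.4, -0.2, 0.3]
grip_width: 0.997
```

Call:
jog_arm(rows=[[[0.98,-0.58,0,0,0,-0.4],[0.98,-0.58,0,0,0,-0.4],[0.98,-0.58,0,0,0,-0.4],[0.98,-0.58,0,0,0,-0.4],[0.98,-0.58,0,0,0,-0.4],[0.98,-0.58,0,0,0,-0.4]]])

```text
time_s: 1.48
eef_pos: [505.8, -93.9, 236.8]
ee_rot: [-0.0, 0.88, 0.475, -0.0]
force: [0.2, -1.0, -0.3]
grip_width: 0.997
```

Run:
```python
from h import *
np.set_printoptions(precision=3,suppress=True)
print(cur()[0],cur()[2]['time_s'],delta((560,-30,240),Rt(90)))
```

```text
[505.785 -93.881 236.787] 1.4833 (array([ 0.554,  0.068, -0.022]), array([-0.001, -0.   , -0.37 ]))
```

Call:
jog_arm(rows=[[[0.55,0.07,-0.02,0,0,-0.37],[0.55,0.07,-0.02,0,0,-0.37],[0.55,0.07,-0.02,0,0,-0.37],[0.55,0.07,-0.02,0,0,-0.37],[0.55,0.07,-0.02,0,0,-0.37],[0.55,0.07,-0.02,0,0,-0.37],[0.55,0.07,-0.02,0,0,-0.37]]])

```text
time_s: 2.07
eef_pos: [559.3, -33.8, 240.3]
ee_rot: [-0.0, 0.712, 0.702, -0.0]
force: [-0.4, -0.1, -0.4]
grip_width: 1.002
```

Run:
```python
from h import *
print(cur()[0],cur()[1].as_quat());cv2.imwrite('pics/w1.png',capture('wrist')[:,:,::-1])
```

```text
[559.31521714 -33.82783616 240.25131365] [ 7.12392354e-01  7.01781381e-01 -1.57510699e-04 -4.88913425e-05]
```

View pics/w1.png

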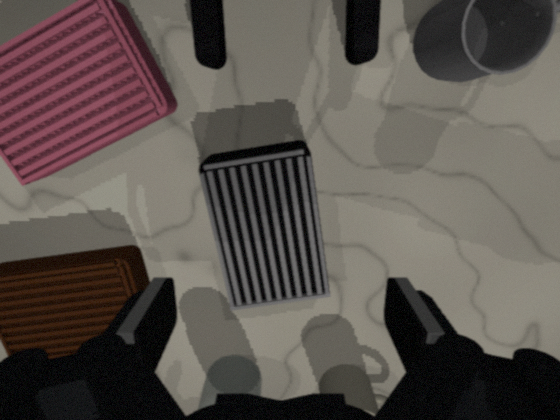

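Run:
```python
import cv2
a=cv2.imread('pics/w1.png')
e=lambda c,k:cv2.convertScaleAbs(cv2.resize(c,None,fx=k,fy=k,interpolation=cv2.INTER_CUBIC),alpha=2.2,beta=25)
cv2.imwrite('pics/w1a.png',e(a[0:85,180:395],3.7))
cv2.imwrite('pics/w1b.png',e(a[130:320,190:340],3.1))
```

```text
(no output)
```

View pics/w1a.png

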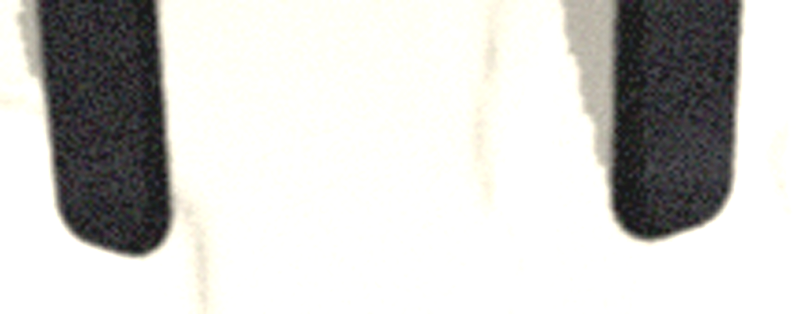

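View pics/w1b.png

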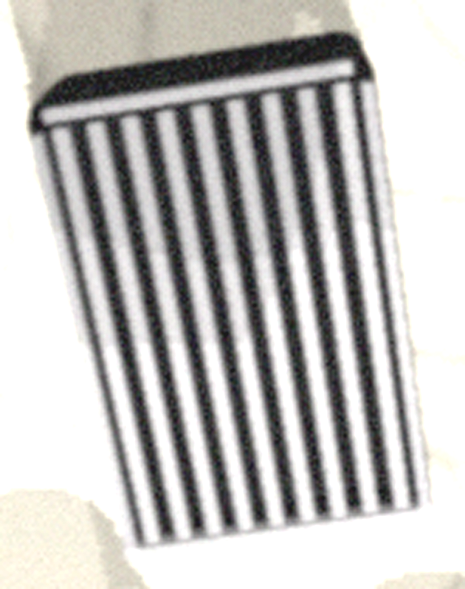

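```bash
cat >> h.py <<'E'
def wcast(uv,z,p,R):
    c,f=K('wrist');M=np.array(c['mount']);uv=np.atleast_2d(uv)
    d=np.c_[(uv[:,0]-c['cx'])/f,(uv[:,1]-c['cy'])/f,np.ones(len(uv))]@M[:3,:3].T
    d=R.apply(d);o=R.apply(M[:3,3])+p
    return o+d*((z-o[2])/d[:,2])[:,None]
def line(q):
    d=q[1]-q[0];return np.degrees(np.arctan2(d[1],d[0]))
E
python3 - <<'E'
from h import *
np.set_printoptions(precision=1,suppress=True)
p,R,s=cur()
A=lambda q:np.array(q)/3.7+[180,0]
B=lambda q:np.array(q)/3.1+[190,130]
for nm,q,z in (('L outer',A([(58,190),(42,5)]),42),('R outer',A([(735,150),(742,5)]),42),('L inner',A([(171,190),(158,5)]),0),('R inner',A([(612,180),(614,5)]),0),('tips',A([(138,256),(648,240)]),0),
 ('tray L',B([(135,548),(38,130)]),42),('tray R',B([(427,507),(373,80)]),42),('front',B([(135,548),(427,507)]),42),('rear top',B([(38,125),(370,70)]),42),('rear bot',B([(70,78),(350,33)]),0)):
    w=wcast(q,z,p,R);print(nm,w[:,:2].tolist(),line(w))
E
```

```text
L outer [[487.73054072613894, 78.23937474888572], [487.44899057467626, 116.61609117612832]] 90.4203420065134
R outer [[645.5525878669505, 84.64695095842666], [644.9782441832493, 114.45725969394974]] 91.10375905488566
L inner [[508.46212508444603, 81.68073958988728], [507.76319278786565, 124.78280406196441]] 90.9290126070695
R inner [[624.2701220371657, 82.52512011937323], [623.0152190814375, 123.2033532802977]] 91.76698547155411
tips [[498.6855960253619, 65.59416666904288], [634.4664307860028, 67.73104787831114]] 0.9016306927388914
tray L [[506.7874318393456, -178.12506074494465], [484.8241082485217, -28.222221079662653]] 98.33550016879265
tray R [[608.8087018975568, -162.98366053684072], [588.1956850524663, -14.050925492782632]] 97.87995388738018
front [[506.7874318393456, -178.12506074494465], [608.8087018975568, -162.98366053684072]] 8.441881982404182
rear top [[484.9513610667408, -26.64974818336885], [587.2447547943875, -10.983203554022786]] 8.707364160216462
rear bot [[487.9028066361734, -19.503615335928906], [583.6057185159921, -5.499678512445691]] 8.324848879806389
```

Run:
```python
from h import *
np.set_printoptions(precision=1,suppress=True)
p,R,s=cur()
print('brown',wcast([(137,247),(150,290),(128,262),(140,315)],40,p,R),wcast([(137,247),(150,290)],0,p,R))
print('pink',wcast([(174,100),(25,183),(165,108)],40,p,R),wcast([(174,100),(25,183)],0,p,R))
a=cv2.imread('pics/w1.png')
cv2.imwrite('pics/w1c.png',cv2.convertScaleAbs(cv2.resize(a[60:340,0:260],None,fx=2.1,fy=2.1),alpha=2.2,beta=25))
```

```text
brown [[ 410.6 -106.7   40. ]
 [ 417.6 -157.4   40. ]
 [ 398.8 -123.8   40. ]
 [ 402.6 -188.6   40. ]] [[ 393.1 -124.7    0. ]
 [ 400.9 -181.2    0. ]]
pink [[464.1  38.1  40. ]
 [310.8 -37.4  40. ]
 [455.2  31.2  40. ]] [[452.9  37.1   0. ]
 [281.6 -47.2   0. ]]
```

View pics/w1c.png

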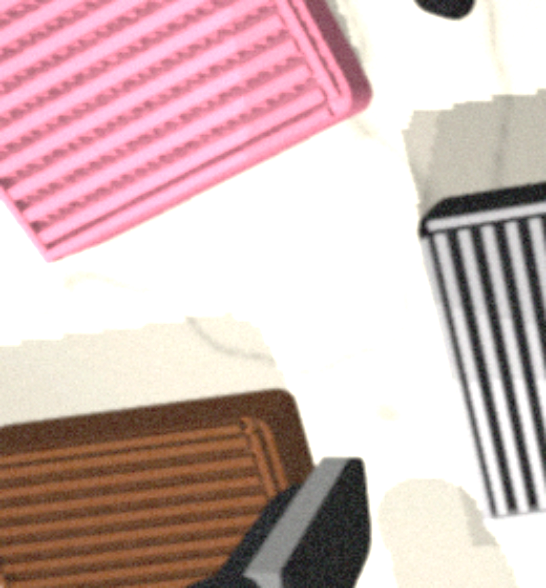

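Run:
```python
from h import *
np.set_printoptions(precision=3,suppress=True)
print(delta((458,-90,200),Rt(1)))
```

```text
(array([-0.385, -0.67 ,  0.269]), array([-0.  ,  0.  ,  0.98]))
```

Call:
jog_arm(rows=[[[-0.38,-0.67,0.27,0,0,0.98],[-0.38,-0.67,0.27,0,0,0.98],[-0.38,-0.67,0.27,0,0,0.98],[-0.38,-0.67,0.27,0,0,0.98],[-0.38,-0.67,0.27,0,0,0.98],[-0.38,-0.67,0.27,0,0,0.98],[-0.38,-0.67,0.27,0,0,0.98],[-0.38,-0.67,0.27,0,0,0.98]]])

```text
time_s: 2.78
eef_pos: [458.4, -89.4, 199.9]
ee_rot: [0.0, 0.962, 0.272, 0.0]
force: [0.5, 0.2, 0.3]
grip_width: 1.0
```

Run:
```python
from h import *
np.set_printoptions(precision=3,suppress=True)
print(delta((458,-90,100),Rt(1)))
```

```text
(array([-0.004,  0.002,  0.666]), array([ 0.  , -0.  ,  0.34]))
```

Call:
jog_arm(rows=[[[0,0,0.2,0,0,0.34],[0,0,0.4,0,0,0.34],[0,0,0.6,0,0,0.34],[0,0,0.67,0,0,0.34],[0,0,0.67,0,0,0.34],[0,0,0.67,0,0,0.34],[0,0,0.67,0,0,0.34]]])

```text
time_s: 3.37
eef_pos: [458.7, -89.2, 99.6]
ee_rot: [0.0, 1.0, 0.014, 0.0]
force: [0.5, -0.1, -0.0]
grip_width: 1.001
```

Run:
```python
from h import *
np.set_printoptions(precision=3,suppress=True)
print(delta((458,-90,10),Rt(1)))
cv2.imwrite('pics/s2.png',capture('side')[:,:,::-1]);cv2.imwrite('pics/w2.png',capture('wrist')[:,:,::-1])
```

```text
(array([-0.005,  0.005,  0.597]), array([ 0.   , -0.   ,  0.006]))
```

View pics/s2.png

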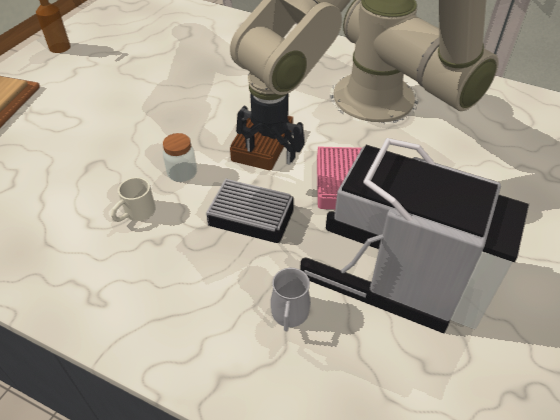

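View pics/w2.png

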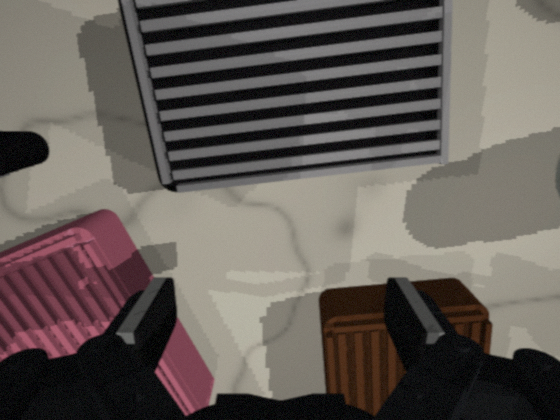

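Run:
```python
from h import *
np.set_printoptions(precision=1,suppress=True)
p,R,s=cur();print(p)
q=[(322,292),(463,280),(490,318),(104,210),(150,272),(212,380)]
print(wcast(q,40,p,R)[:,:2],wcast(q,0,p,R)[:,:2])
print(wcast([(165,190),(445,163)],42,p,R))
```

```text
[458.9 -89.1  99.8]
[[ 417.2 -117.4]
 [ 428.3 -205.6]
 [ 400.9 -228.5]
 [ 468.6   14.5]
 [ 428.4   -9.1]
 [ 345.3  -45.3]] [[ 393.1 -123.4]
 [ 406.4 -229.1]
 [ 373.6 -256.5]
 [ 454.6   34.5]
 [ 406.5    6.2]
 [ 307.   -37.1]]
[[ 482.4  -22.8   42. ]
 [ 502.5 -180.5   42. ]]
```

Call:
jog_arm(rows=[[[0,0,0.2,0,0,0],[0,0,0.4,0,0,0],[0,0,0.6,0,0,0],[0,0,0.6,0,0,0],[0,0,0.6,0,0,0]]])

```text
time_s: 3.88
eef_pos: [458.4, -88.7, 9.4]
ee_rot: [-0.0, 1.0, 0.014, -0.001]
force: [-0.1, -1.1, 0.9]
grip_width: 0.998
```

Run:
```python
from h import *
np.set_printoptions(precision=3,suppress=True)
print(cur()[0]);print(delta((503,-90,10),Rt(1)))
cv2.imwrite('pics/s3.png',cv2.resize(capture('side')[120:270,160:360,::-1],None,fx=4,fy=4))
```

```text
[458.431 -88.747   9.389]
(array([ 0.297,  0.017, -0.005]), array([-0.   ,  0.001,  0.007]))
```

View pics/s3.png

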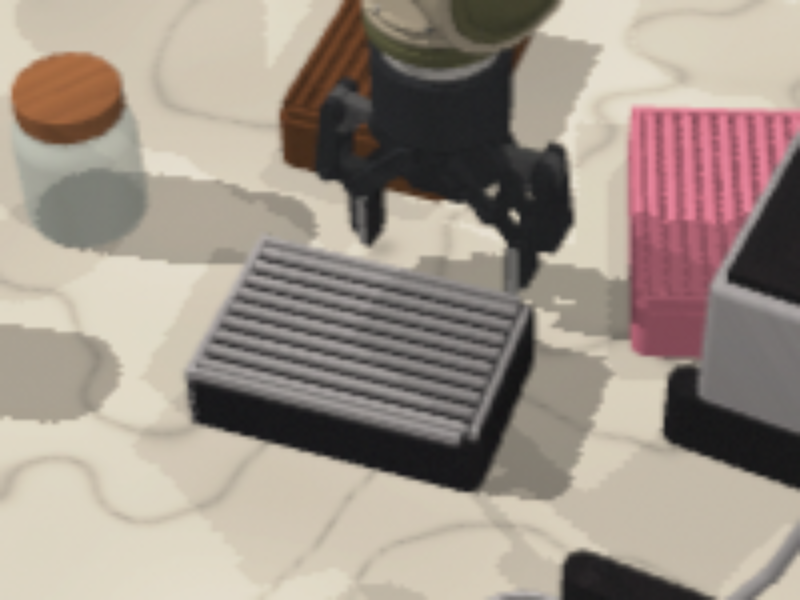

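Call:
jog_arm(rows=[[[0.04,0,0,0,0,0],[0.07,0,0,0,0,0],[0.09,0,0,0,0,0],[0.11,0,0,0,0,0],[0.13,0,0,0,0,0],[0.15,0,0,0,0,0],[0.17,0,0,0,0,0],[0.19,0,0,0,0,0]]])

```text
time_s: 4.6
eef_pos: [487.3, -87.8, 9.2]
ee_rot: [-0.0, 1.0, 0.014, -0.0]
force: [-3.8, 1.6, 2.1]
grip_width: 1.0
```

Call:
jog_arm(rows=[[[0.02,0,0,0,0,0],[0.04,0,0,0,0,0],[0.06,0,0,0,0,0],[0.08,0,0,0,0,0],[0.08,0,0,0,0,0]]])

```text
time_s: 5.02
eef_pos: [500.0, -87.9, 9.3]
ee_rot: [0.0, 1.0, 0.014, 0.001]
force: [0.1, 0.1, -1.0]
grip_width: 0.998
```

Run:
```python
from h import *
np.set_printoptions(precision=3,suppress=True)
print(cur()[0],Rn.as_matrix(cur()[1])[:,0])
w=capture('wrist');cv2.imwrite('pics/w4.png',w[:,:,::-1])
cv2.imwrite('pics/s4.png',cv2.resize(capture('side')[120:270,180:380,::-1],None,fx=4,fy=4,interpolation=cv2.INTER_CUBIC))
```

```text
[500.037 -87.893   9.319] [1.    0.028 0.001]
```

View pics/s4.png

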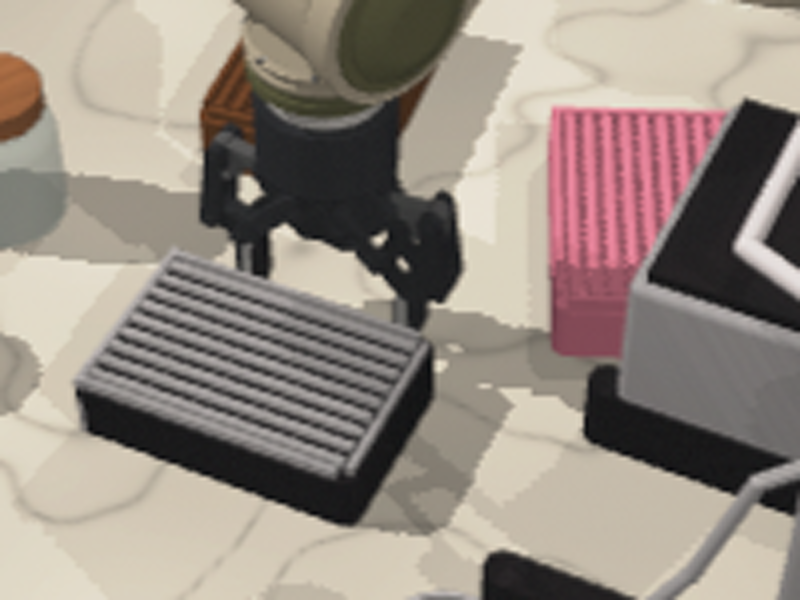

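View pics/w4.png

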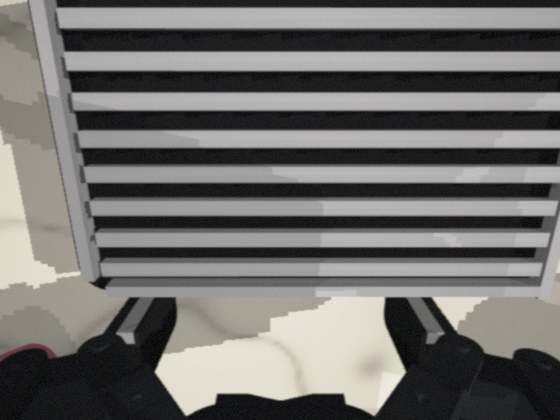

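Call:
jog_arm(rows=[[[-0.1,0,0,0,0,0],[-0.2,0,0,0,0,0],[-0.2,0,-0.25,0,0,-0.05],[-0.2,0,-0.5,0,0,-0.1],[-0.2,0,-0.75,0,0,-0.2],[-0.2,0,-1,0,0,-0.3],[0,0,-1,0,0,-0.38],[0,0,-1,0,0,-0.4]]])

```text
time_s: 5.78
eef_pos: [503.0, -88.4, 162.3]
ee_rot: [0.003, 0.946, 0.325, 0.003]
force: [0.1, 0.8, -0.8]
grip_width: 1.0
```

Run:
```python
from h import *
np.set_printoptions(precision=3,suppress=True)
print(cur()[0]);print(delta((562,-50,240),Rt(91)))
```

```text
[502.981 -88.435 162.349]
(array([ 0.47 ,  0.044, -0.515]), array([ 0.006, -0.001, -0.589]))
```

Call:
jog_arm(rows=[[[0.2,0.04,-0.25,0,0,-0.1],[0.47,0.04,-0.5,0,0,-0.59],[0.47,0.04,-0.5,0,0,-0.59],[0.47,0.04,-0.5,0,0,-0.59],[0.47,0.04,-0.5,0,0,-0.59],[0.47,0.04,-0.5,0,0,-0.59],[0.47,0.04,-0.5,0,0,-0.59],[0.47,0.04,-0.5,0,0,-0.59]]])

```text
time_s: 6.45
eef_pos: [558.9, -49.4, 234.4]
ee_rot: [0.0, 0.7, 0.714, 0.0]
force: [0.1, -0.8, -0.2]
grip_width: 0.996
```

Call:
jog_arm(rows=[[[0,0,0,0,0,0],[0,0,0,0,0,0]]])

```text
time_s: 6.62
eef_pos: [558.8, -49.4, 234.4]
ee_rot: [0.0, 0.703, 0.711, 0.0]
force: [-0.2, -0.2, 0.3]
grip_width: 0.998
```

Run:
```python
from h import *
p,R,s=cur();print(p,R.as_matrix()[:,0])
np.savez('w5.npz',p=p,q=R.as_quat())
w=capture('wrist')[:,:,::-1];cv2.imwrite('pics/w5.png',w)
cv2.imwrite('pics/w5b.png',cv2.convertScaleAbs(cv2.resize(w[0:300,170:400],None,fx=2,fy=2,interpolation=cv2.INTER_CUBIC)[:600],alpha=2.2,beta=20))
```

```text
[558.78054974 -49.44554866 234.40626283] [-1.04495697e-02  9.99945395e-01 -1.14627870e-04]
```

View pics/w5b.png

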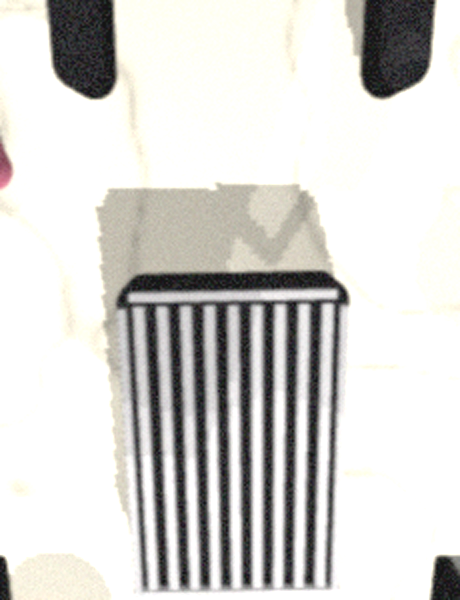

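Run:
```python
from h import *
np.set_printoptions(precision=1,suppress=True)
p,R,s=cur()
A=lambda q:np.array(q)/2.+[170,0]
for nm,q,z in (('L outer',A([(55,60),(48,5)]),42),('R outer',A([(433,60),(435,5)]),42),('L inner',A([(116,70),(114,5)]),0),('R inner',A([(361,70),(361,5)]),0),('tips',A([(95,98),(383,98)]),0),
 ('tray L',A([(140,590),(118,308)]),42),('tray R',A([(335,590),(348,305)]),42),('front',A([(140,592),(335,590)]),42),('rear top',A([(130,291),(340,290)]),42),('rear bot',A([(140,273),(332,273)]),0)):
    w=wcast(q,z,p,R);print(nm,w[:,:2].tolist(),w.mean(0)[:2],line(w))
```

```text
L outer [[488.2857086427497, 76.66775091148833], [486.6434655822501, 97.05567891791628]] [487.5  86.9] 94.60521949041521
R outer [[646.4171519937397, 78.46686400513767], [645.1177322071482, 98.85347644130161]] [645.8  88.7] 93.64703512471166
L inner [[508.133277515873, 78.3989288938742], [508.1263656693882, 105.64258268829472]] [508.1  92. ] 90.01453621554263
R inner [[623.9202227920408, 79.71698546204111], [621.942039144829, 106.93375468898871]] [622.9  93.3] 94.15709220692848
tips [[497.68738578546504, 66.10895666679288], [635.315280345813, 67.67803994005635]] [566.5  66.9] 0.6531957397403634
tray L [[517.9724394733933, -176.67978190019198], [511.2398518169486, -27.212973886302493]] [ 514.6 -101.9] 92.57908956440653
tray R [[620.9898170028916, -175.46556598598386], [617.747241160032, -24.58965674976956]] [ 619.4 -100. ] 91.23119267394694
front [[517.944395337908, -177.8902447056339], [620.9898170028916, -175.46556598598386]] [ 569.5 -176.7] 1.3479320503174514
rear top [[517.0185128347002, -19.295344702148853], [613.6056459981671, -17.723281774105324]] [565.3 -18.5] 0.9324701485360348
rear bot [[517.2791676997539, -16.352476388550066], [615.9124328579783, -15.216277099082994]] [566.6 -15.8] 0.6599857014802744
```

Run:
```python
from h import *
np.set_printoptions(precision=3,suppress=True)
print(delta((570,-198,150),Rt(91,15)))
```

```text
(array([-0.991,  0.064,  0.563]), array([ 0.001,  0.167, -0.004]))
```

Call:
jog_arm(rows=[[[-0.25,0.06,0,0,0.04,0],[-0.5,0.06,0.1,0,0.08,0],[-0.75,0.06,0.2,0,0.12,0],[-0.99,0.06,0.4,0,0.167,0],[-0.99,0.06,0.56,0,0.167,0],[-0.99,0.06,0.56,0,0.167,0],[-0.99,0.06,0.56,0,0.167,0]]], jaw=-0.3)

```text
time_s: 7.25
eef_pos: [569.2, -197.4, 149.9]
ee_rot: [-0.094, 0.697, 0.705, 0.092]
force: [1.0, 1.4, 1.1]
grip_width: 0.646
```

Run:
```python
from h import *
np.set_printoptions(precision=3,suppress=True)
print(delta((570,-198,14),Rt(91,15)))
cv2.imwrite('pics/s6.png',capture('side')[:,:,::-1])
```

```text
(array([-0.24 ,  0.007,  0.874]), array([-0.   , -0.001, -0.004]))
```

View pics/s6.png

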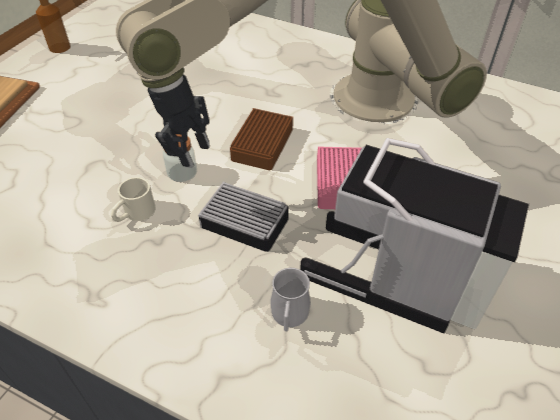

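Call:
jog_arm(rows=[[[-0.06,0,0.22,0,0,0],[-0.12,0,0.44,0,0,0],[-0.17,0,0.62,0,0,0],[-0.2,0,0.74,0,0,0],[-0.22,0,0.8,0,0,0],[-0.24,0,0.86,0,0,0],[-0.24,0,0.87,0,0,0],[-0.24,0,0.87,0,0,0]]])

```text
time_s: 7.97
eef_pos: [570.3, -198.5, 16.2]
ee_rot: [-0.092, 0.696, 0.706, 0.092]
force: [0.6, -0.2, 0.2]
grip_width: 0.646
```

Run:
```python
from h import *
np.set_printoptions(precision=3,suppress=True)
print(cur()[0],cur()[1].as_matrix());print(delta((569,-150,14),Rt(91,15)),delta((567,35.5,14),Rt(91,15)))
cv2.imwrite('pics/s7.png',cv2.resize(capture('side')[80:280,100:360,::-1],None,fx=3,fy=3,interpolation=cv2.INTER_CUBIC))
cv2.imwrite('pics/w7.png',capture('wrist')[:,:,::-1])
```

```text
[ 570.255 -198.527   16.151] [[-0.013  1.    -0.002]
 [ 0.966  0.013  0.258]
 [ 0.258  0.002 -0.966]]
(array([ 0.309, -0.004,  0.097]), array([ 0.002,  0.   , -0.002])) (array([ 1.504, -0.001,  0.417]), array([ 0.002,  0.   , -0.002]))
```

View pics/s7.png

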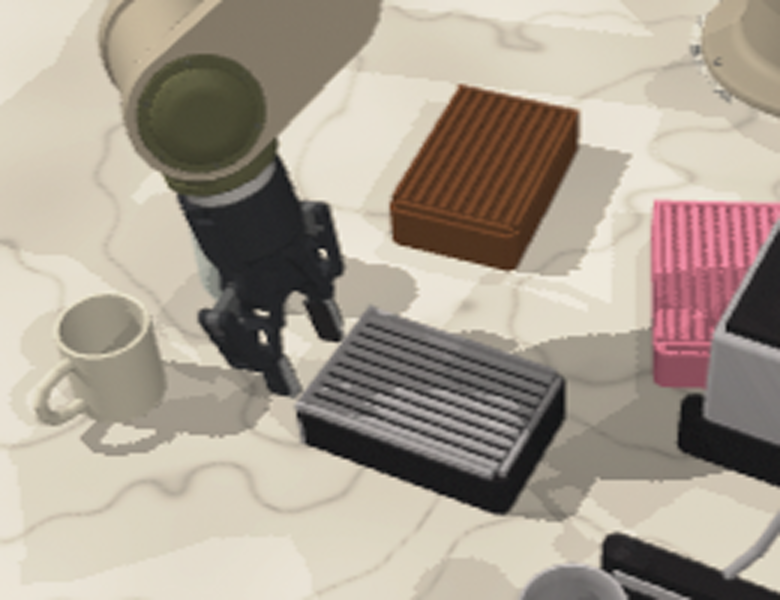

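View pics/w7.png

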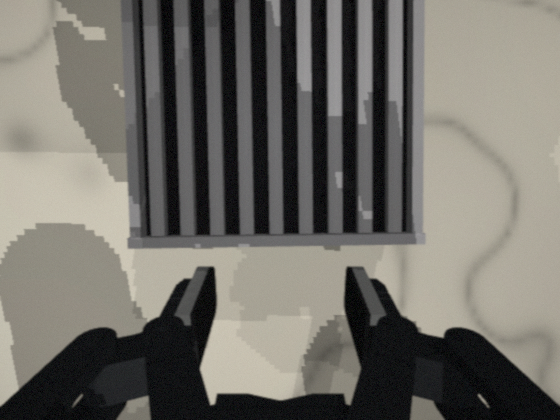

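Call:
jog_arm(rows=[[[0.05,0,0.013,0,0,0],[0.09,0,0.024,0,0,0],[0.13,0,0.035,0,0,0],[0.17,0.002,0.045,0,0,0],[0.22,0.004,0.059,0,0,0],[0.27,0.006,0.072,0,0,0],[0.32,0.008,0.086,0,0,0],[0.37,0.01,0.099,0,0,0]]])

```text
time_s: 8.73
eef_pos: [570.8, -141.1, 15.7]
ee_rot: [-0.092, 0.697, 0.706, 0.092]
force: [-0.5, -5.0, 4.1]
grip_width: 0.651
```

Run:
```python
from h import *
np.set_printoptions(precision=3,suppress=True)
print(cur()[0])
cv2.imwrite('pics/s8.png',cv2.resize(capture('side')[140:320,170:410,::-1],None,fx=3.3,fy=3.3,interpolation=cv2.INTER_CUBIC))
cv2.imwrite('pics/w8.png',capture('wrist')[:,:,::-1])
```

```text
[ 570.819 -141.121   15.669]
```

View pics/s8.png

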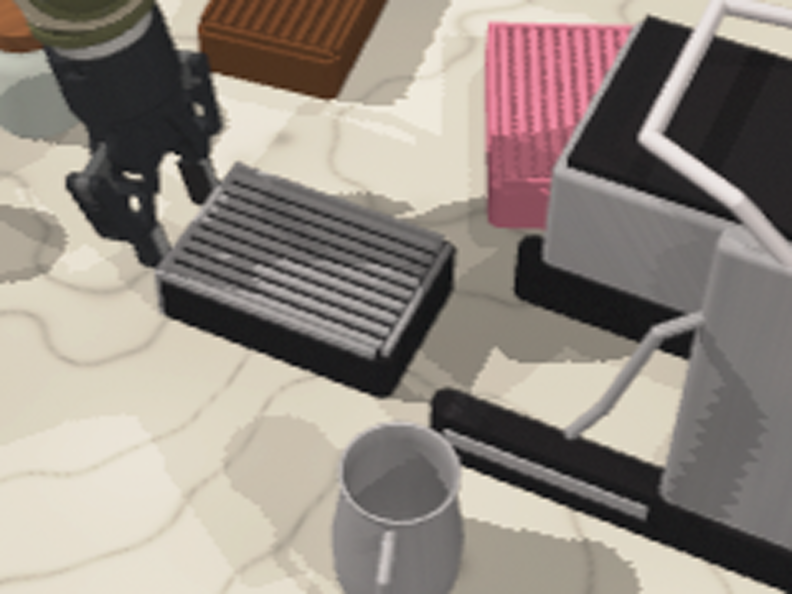

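View pics/w8.png

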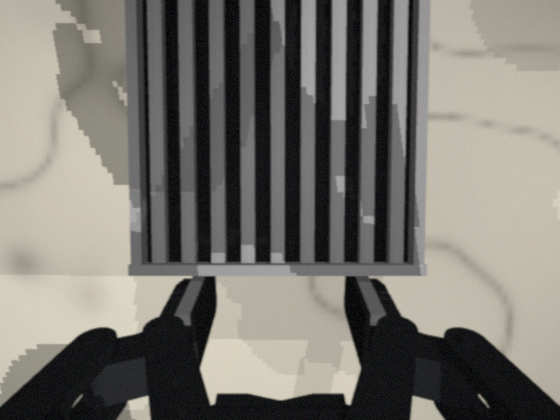

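Call:
jog_arm(rows=[[[0.04,0,0.011,0,0,0],[0.08,0,0.021,0,0,0],[0.12,0,0.032,0,0,0],[0.16,0,0.043,0,0,0],[0.2,0,0.053,0,0,0],[0.23,0,0.061,0,0,0],[0.25,0,0.067,0,0,0],[0.26,0,0.069,0,0,0]]])

```text
time_s: 9.5
eef_pos: [569.8, -100.3, 15.1]
ee_rot: [-0.093, 0.696, 0.706, 0.092]
force: [0.6, -4.5, 1.6]
grip_width: 0.649
```

Run:
```python
from h import *
np.set_printoptions(precision=3,suppress=True)
print(cur()[0],cur()[1].as_matrix()[:,0])
cv2.imwrite('pics/s9.png',cv2.resize(capture('side')[140:320,190:430,::-1],None,fx=3.3,fy=3.3,interpolation=cv2.INTER_CUBIC))
cv2.imwrite('pics/w9.png',capture('wrist')[:,:,::-1])
```

```text
[ 569.809 -100.35    15.125] [-0.013  0.966  0.259]
```

View pics/s9.png

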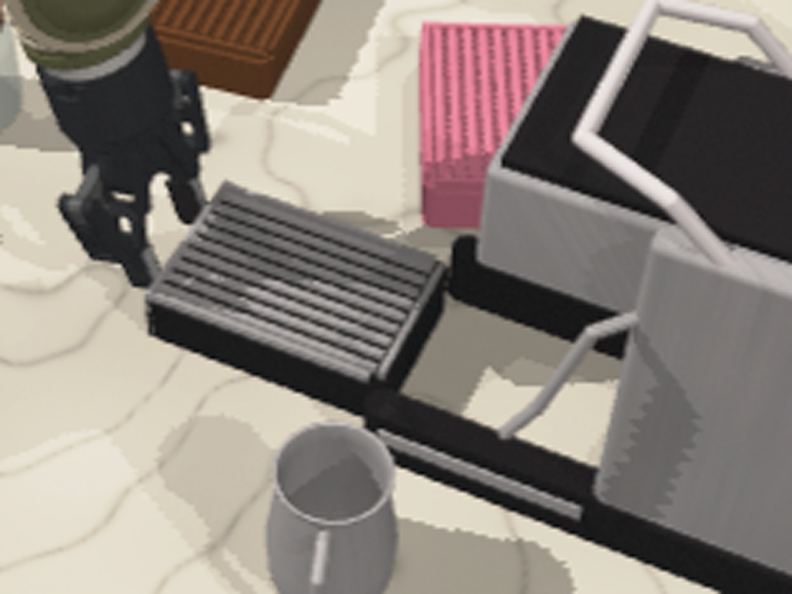

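View pics/w9.png

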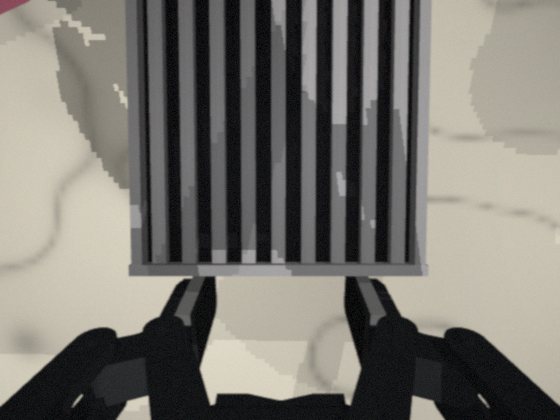

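The tray's rear end is level with the foot tips and looks centred. I'll feed it in slowly and watch the force.

Call:
jog_arm(rows=[[[0.02,0,0.005,0,0,0],[0.04,0,0.011,0,0,0],[0.06,0,0.016,0,0,0],[0.08,0,0.021,0,0,0],[0.1,0,0.027,0,0,0],[0.12,0,0.032,0,0,0]]])

```text
time_s: 10.1
eef_pos: [569.5, -81.8, 15.0]
ee_rot: [-0.093, 0.697, 0.705, 0.092]
force: [-0.4, -2.5, -0.6]
grip_width: 0.649
```

Call:
jog_arm(rows=[[[0.02,0,0.005,0,0,0],[0.04,0,0.011,0,0,0],[0.06,0,0.016,0,0,0],[0.08,0,0.021,0,0,0],[0.1,0,0.027,0,0,0],[0.12,0,0.032,0,0,0]]])

```text
time_s: 10.6
eef_pos: [569.3, -63.2, 15.1]
ee_rot: [-0.093, 0.697, 0.705, 0.092]
force: [0.1, -2.1, -0.6]
grip_width: 0.652
```

Run:
```python
from h import *
np.set_printoptions(precision=3,suppress=True)
print(cur()[0],cur()[2]['force'],cur()[2]['wrist_torque'])
cv2.imwrite('pics/s10.png',cv2.resize(capture('side')[140:320,190:430,::-1],None,fx=3.3,fy=3.3,interpolation=cv2.INTER_CUBIC))
cv2.imwrite('pics/w10.png',capture('wrist')[:,:,::-1])
```

```text
[569.274 -63.218  15.085] [ 0.104 -2.121 -0.56 ] [-0.41   0.03   0.005]
```

View pics/s10.png

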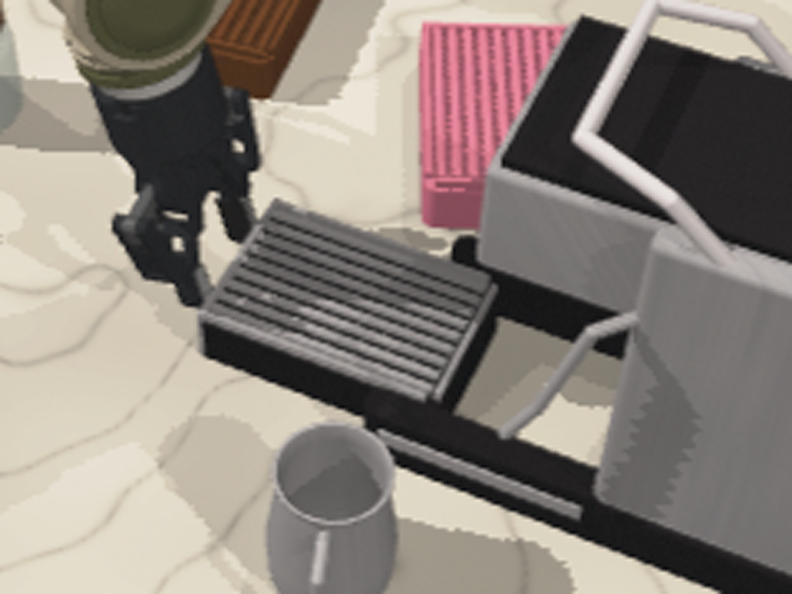

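View pics/w10.png

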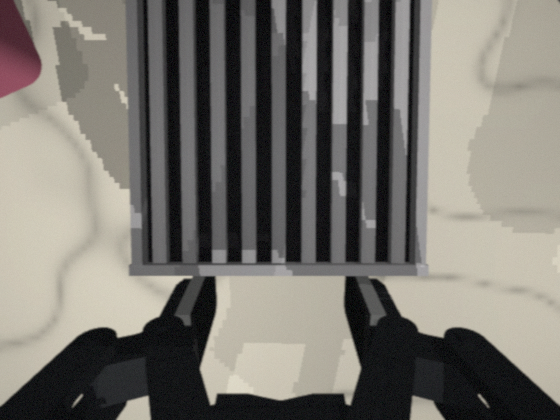

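Call:
jog_arm(rows=[[[0.04,0,0.011,0,0,0],[0.08,0,0.021,0,0,0],[0.12,0,0.032,0,0,0],[0.16,0,0.043,0,0,0],[0.2,0,0.053,0,0,0],[0.24,0,0.064,0,0,0],[0.28,0,0.075,0,0,0],[0.31,0,0.083,0,0,0]]])

```text
time_s: 11.37
eef_pos: [568.7, -14.6, 15.2]
ee_rot: [-0.093, 0.696, 0.706, 0.092]
force: [-0.5, -1.7, -0.5]
grip_width: 0.653
```

Call:
jog_arm(rows=[[[0.02,0,0.005,0,0,0],[0.04,0,0.011,0,0,0],[0.06,0,0.016,0,0,0],[0.08,0,0.021,0,0,0],[0.1,0,0.027,0,0,0],[0.12,0,0.032,0,0,0],[0.14,0,0.037,0,0,0]]])

```text
time_s: 11.95
eef_pos: [568.4, 6.5, 15.2]
ee_rot: [-0.093, 0.697, 0.705, 0.092]
force: [0.2, -2.1, -0.7]
grip_width: 0.651
```

Run:
```python
from h import *
np.set_printoptions(precision=3,suppress=True)
print(cur()[0],cur()[2]['force'],cur()[2]['wrist_torque'])
cv2.imwrite('pics/s11.png',cv2.resize(capture('side')[140:320,230:470,::-1],None,fx=3.3,fy=3.3,interpolation=cv2.INTER_CUBIC))
cv2.imwrite('pics/w11.png',capture('wrist')[:,:,::-1])
```

```text
[568.417   6.526  15.242] [ 0.178 -2.104 -0.739] [-0.484 -0.045  0.082]
```

View pics/s11.png

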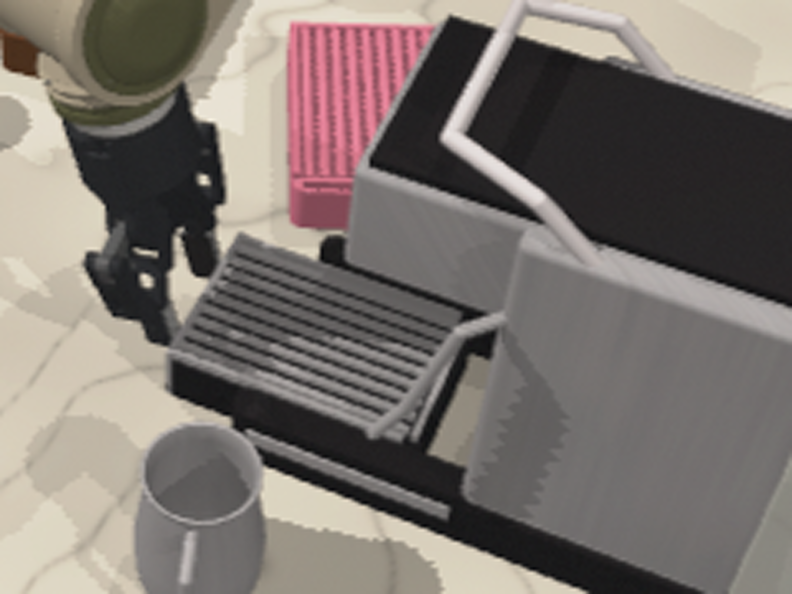

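View pics/w11.png

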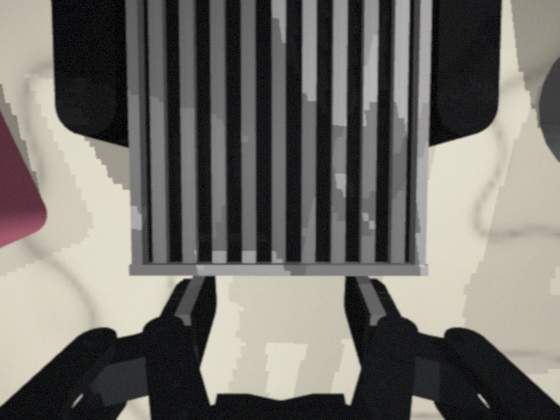

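Call:
jog_arm(rows=[[[0.02,0,0.005,0,0,0],[0.04,0,0.011,0,0,0],[0.06,0,0.016,0,0,0],[0.08,0,0.021,0,0,0],[0.1,0,0.027,0,0,0],[0.12,0,0.032,0,0,0],[0.13,0,0.035,0,0,0],[0.13,0,0.035,0,0,0]]])

```text
time_s: 12.72
eef_pos: [568.2, 27.0, 15.3]
ee_rot: [-0.093, 0.697, 0.706, 0.092]
force: [0.9, 0.1, -0.4]
grip_width: 0.649
```

Call:
jog_arm(rows=[[[0.007,0,0.002,0,0,0],[0.014,0,0.004,0,0,0],[0.02,0,0.005,0,0,0],[0.026,0,0.007,0,0,0]]])

```text
time_s: 13.05
eef_pos: [568.2, 30.4, 15.3]
ee_rot: [-0.093, 0.697, 0.705, 0.092]
force: [1.0, -3.8, 0.8]
grip_width: 0.649
```

Run:
```python
from h import *
np.set_printoptions(precision=3,suppress=True)
p,R,s=cur()
print(p,s['force'],s['wrist_torque'])
w=capture('wrist')[:,:,::-1];cv2.imwrite('pics/w12.png',cv2.convertScaleAbs(w,alpha=1.6,beta=20))
cv2.imwrite('pics/s12.png',cv2.resize(capture('side')[140:320,230:470,::-1],None,fx=3.3,fy=3.3,interpolation=cv2.INTER_CUBIC))
```

```text
[568.209  30.418  15.295] [ 0.976 -3.808  0.808] [-0.564  0.012  0.   ]
```

View pics/w12.png

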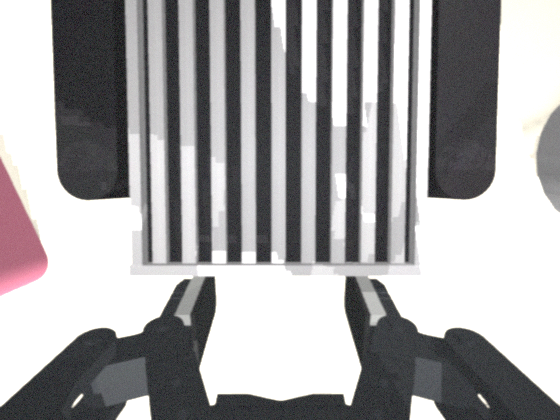

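Run:
```python
from h import *
p,R,s=cur()
print(wcast([(95,199),(460,198),(280,275),(280,265)],42,p,R))
```

```text
[[500.34070043  66.4075693   42.        ]
 [633.27714351  68.57443266  42.        ]
 [568.13897635  39.29625194  42.        ]
 [568.08851465  43.02292584  42.        ]]
```

Call:
jog_arm(rows=[[[0.006,0,0.002,0,0,0],[0.012,0,0.003,0,0,0],[0.018,0,0.005,0,0,0],[0.018,0,0.005,0,0,0]]])

```text
time_s: 13.48
eef_pos: [568.1, 33.4, 15.3]
ee_rot: [-0.093, 0.697, 0.705, 0.092]
force: [-0.5, -2.7, 1.6]
grip_width: 0.649
```

Call:
jog_arm(rows=[[[0.005,0,0.001,0,0,0],[0.01,0,0.003,0,0,0],[0.014,0,0.004,0,0,0]]])

```text
time_s: 13.73
eef_pos: [568.2, 35.5, 15.3]
ee_rot: [-0.093, 0.697, 0.705, 0.092]
force: [-0.5, -3.4, 2.3]
grip_width: 0.646
```

Call:
jog_arm(rows=[[[0.005,0,0.001,0,0,0],[0.01,0,0.003,0,0,0]]])

```text
time_s: 13.9
eef_pos: [568.1, 37.1, 15.2]
ee_rot: [-0.093, 0.697, 0.705, 0.092]
force: [-1.9, -3.7, 2.0]
grip_width: 0.654
```

Call:
jog_arm(rows=[[[0.005,0,0.001,0,0,0],[0.005,0,0.001,0,0,0]]])

```text
time_s: 14.07
eef_pos: [568.1, 38.0, 15.2]
ee_rot: [-0.093, 0.697, 0.705, 0.092]
force: [0.6, -2.5, 1.7]
grip_width: 0.651
```

Call:
jog_arm(rows=[[[0.005,0,0.001,0,0,0],[0.005,0,0.001,0,0,0]]])

```text
time_s: 14.23
eef_pos: [568.1, 38.3, 15.2]
ee_rot: [-0.093, 0.697, 0.706, 0.092]
force: [0.3, -5.3, 1.9]
grip_width: 0.649
```

Call:
jog_arm(rows=[[[0.005,0,0.001,0,0,0],[0.005,0,0.001,0,0,0]]])

```text
time_s: 14.4
eef_pos: [568.3, 38.4, 15.3]
ee_rot: [-0.092, 0.697, 0.706, 0.092]
force: [-0.0, -9.6, 1.6]
grip_width: 0.646
```

Call:
jog_arm(rows=[[[0.005,0,0.001,0,0,0],[0.005,0,0.001,0,0,0]]])

```text
time_s: 14.57
eef_pos: [568.3, 38.5, 15.3]
ee_rot: [-0.092, 0.697, 0.706, 0.091]
force: [-1.2, -13.3, 0.7]
grip_width: 0.649
```

The motion stalls at y = 38.4 and the force rises gently to 13 N, so the tray is at its stop. I'll back off and check.

Call:
jog_arm(rows=[[[-0.05,0,-0.013,0,0,0],[-0.15,0,-0.04,0,0,0],[-0.3,0,-0.08,0,0,0],[-0.5,0,-0.13,0,0,0],[-0.7,0,-0.3,0,0,0],[-0.7,0,-0.6,0,0,0],[-0.7,0,-0.9,0,0,0],[-0.7,0,-0.9,0,0,0]]])

```text
time_s: 15.23
eef_pos: [571.9, -98.8, 124.6]
ee_rot: [-0.089, 0.697, 0.705, 0.094]
force: [0.6, 0.1, 1.1]
grip_width: 0.65
```

Run:
```python
from h import *
p,R,s=cur();print(p,s['force'])
np.savez('w13.npz',p=p,q=R.as_quat())
w=capture('wrist')[:,:,::-1];cv2.imwrite('pics/w13.png',cv2.convertScaleAbs(w,alpha=1.6,beta=20))
cv2.imwrite('pics/s13.png',capture('side')[:,:,::-1])
```

```text
[571.92192062 -98.78646335 124.6184922 ] [0.59297858 0.05740621 1.10908599]
```

View pics/w13.png

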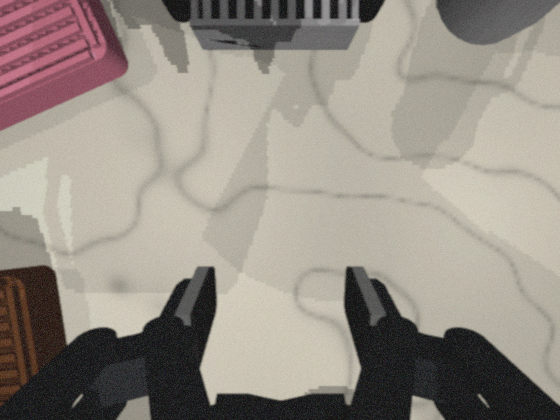

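View pics/s13.png

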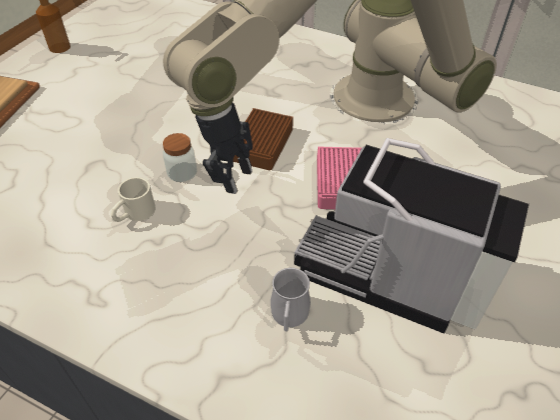

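Run:
```python
from h import *
p,R,s=cur()
print(wcast([(205,49),(352,49),(177,21),(372,21)],0,p,R))
a=cv2.imread('pics/w13.png')
cv2.imwrite('pics/w13b.png',cv2.resize(a[0:80,140:400],None,fx=3,fy=3,interpolation=cv2.INTER_CUBIC))
a=cv2.imread('pics/s13.png')
cv2.imwrite('pics/s13b.png',cv2.resize(a[195:325,280:460],None,fx=4,fy=4,interpolation=cv2.INTER_CUBIC))
for n in('side0','s13'):
    b=cv2.imread(f'pics/{n}.png');
    if n=='side0':b0=b
d=cv2.absdiff(b0,b).max(2)
for nm,(u,v) in dict(jug=(291,300),mug=(136,200),jar=(178,160)).items(): print(nm,d[v-22:v+22,u-14:u+14].mean())
```

```text
[[512.57171135  47.09403936   0.        ]
 [622.90414641  48.61576123   0.        ]
 [491.65048168  67.23042583   0.        ]
 [637.36027894  69.26286376   0.        ]]
jug 3.2573051948051948
mug 4.185064935064935
jar 7.367694805194805
```

View pics/w13b.png

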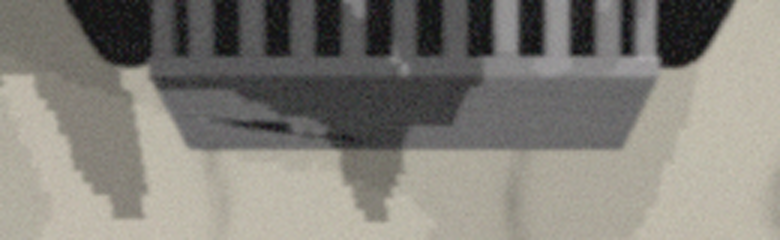

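View pics/s13b.png

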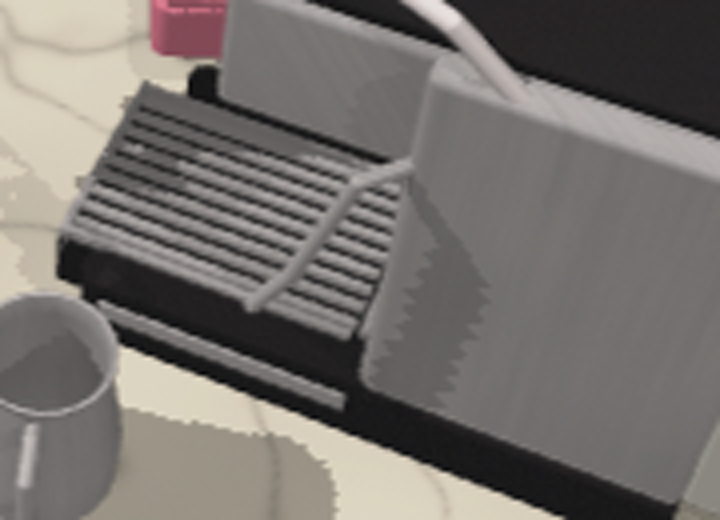

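The panel stands 20 to 21 mm out from the foot tips, as specified. The hand is clear and the jug, mug and jar haven't moved, so I'm handing in.

Call:
jog_arm(rows=[[[0,0,0,0,0,0],[0,0,0,0,0,0],[0,0,0,0,0,0]]])

```text
time_s: 15.58
eef_pos: [569.1, -95.4, 116.9]
ee_rot: [-0.095, 0.696, 0.705, 0.091]
force: [0.3, 0.1, -0.7]
grip_width: 0.65
```

Run:
```python
from rig import order,ctrl
print(ctrl.sense()['force']);print(order.finish_job())
```

```text
[ 0.30429324  0.11371825 -0.65822273]
the job is handed in; nothing more can be done
None
```

The black drip tray is home between the machine's feet, and the job is handed in at about 15.6 s. I squared it up by pushing its left side with the open fingertips. Then I pushed it in from behind with two fingers until it stopped against the back, where the force rose gently to about 13 N.

**Last checks:**
- **Position:** the front panel measures 20–21 mm out from the foot tips (20 expected), square and centred in the wrist view.
- **Loose items:** the jug, mug and sugar jar look unmoved in the side view. The jar's picture changed slightly more than the others, which I put down to the arm's shadow; I did not measure its position again.
- **Hand:** it is well clear of everything, with wrist force near zero.

No check failed or disagreed. I judged the fit only by the stop and that measurement, since the back wall itself was not in view.

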